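# Uncover the swivel mirror and hold the ball in the camera's view

## Task

Pull the snap-fit cover straight up off the small swivel mirror and set it down on the table, off the mirror's base and out of the way of the view. Then turn the mirror by its upright peg, against its return spring, until the little camera, looking into the mirror, is aimed at the wooden ball (not the cube), and finish while still holding the mirror steady there. Leave the other things on the table alone.

Things in the scene. Friction and masses are not known exactly. Their poses are not given: they have to be found in the camera images.
- mirror_axis (a point): Point on the vertical swivel axis of the mirror, in the middle of the mirror, 66 mm above the table. Fixed to the rig, a dark steel base (disc of radius 36 mm under the mirror, a bar to the camera). Its x axis points level from here to the camera lens, z is up; it does not turn with the mirror. The mirror is an upright plate 60 mm wide, 8 mm thick, from 32 to 102 mm above the table, with the swivel axis through its middle; at rest its glass faces the camera.
- lens (a point): Centre of the front of the camera lens, 66 mm above the table and 115 mm from mirror_axis. The camera (black, 30 x 40 x 32 mm, top 82 mm above the table, on a post) always looks level at the mirror axis. Fixed to the rig.
- mirror (a joint): Angle of the mirror in rad: 0 at rest (glass square to the camera, against a stop), growing anticlockwise seen from above, to 1.25. A spring pulls it back to 0: 2.3 N at the peg at rest, about 6 N at 0.95 rad. Turning the mirror by an angle turns the reflected line of sight by twice that angle.
- peg (a point): The upright round wooden peg by which the mirror is turned: diameter 15 mm, from 26 to 95 mm above the table; this point is on its axis, 76 mm above the table. It stands on a lever behind the mirror, 65 mm from the swivel axis, and turns with the mirror: at angle 0 it lies straight opposite the camera.
- sight (a point): Gauge, nothing to see or touch: located at mirror_axis, its x axis points level along the camera's line of sight after reflection in the mirror (at mirror angle 0 straight back to the camera). The ball is in view when this x axis passes through it.
- ball (a point): Centre of the light wooden ball, diameter 40 mm, on a fixed post, 66 mm above the table: the marker to be seen. It stands 17 to 23 cm from the mirror; its place may be exchanged with that of the cube.
- cube (a point): Centre of the light wooden cube, 34 mm, on a fixed post of the same kind, 66 mm above the table: the wrong marker.
- cover_grip (a point): Centre of the grip bar on top of the cover, 119 mm above the table at the start: the bar is 14 mm thick (x) by 34 mm long (y) by 27 mm high, with 105 mm above the table as its foot at the start. x axis square to the mirror (to the camera at the start), y along the mirror's width, z up.
- cover_center (a point): Centre of the grey plastic cover's sleeve, 36 mm above its open lower edge and 53 mm below cover_grip; axes as cover_grip. Sleeve 72 x 16 x 75 mm, with a 27 mm wide foot rim, 102 mm high with its bar, 60 g; its lower edge is 30 mm above the table at the start. Two spring catches hold it on the mirror until it is pulled up with about 6 to 10 N; after 10 mm the catches are passed, after 75 mm it is clear of the mirror. It stands by itself on the table.
- dipper_1: Small round open tin, 50 mm across, 21 mm high, loose bystander; origin under its centre.
- putty_rubber: Grey rubber, 26 x 42 x 12 mm, loose bystander; origin under its centre.
- sanding_block: Brown sanding block, 40 x 70 x 24 mm, loose bystander far right; origin under its centre.
There are look-alikes about, which are no part of the job. There is more than one size of the part that bears cover_grip; the job needs the larger. What is shaped like the part that bears ball but orange is not meant.

How it is judged:
By the outcome, as a careful person would: the job done as asked, in the order asked, and still so for the second after the job is handed in, while the arm keeps its last pose, push and grip.
It also fails if it takes over 51 s, if anything falls off the work surface, if the arm or the gripper's body presses on something with over 40 N, if the wrist force passes 120 N, or if a joint passes its speed limit or range.

## Robot

A 6-joint arm with a two-finger parallel gripper is mounted at the origin on a cart in front of the work surface, level with it; the furniture and walls round the work are solid. World frame = base frame: x ahead of the robot, y to its left, z up, the work surface at z = 0. Lengths are in m, angles in rad, forces in N, time in s.
With the tool pointing down it reaches from about 0.325 to 0.75 m from the base axis. Payload 7.6 kg.
Tool frame: the origin (TCP) lies at the very end of the fingers, on their centre line; the grasp point (between the pads) lies 19 mm behind it; z points along the fingers, y is the direction in which the jaws open and shut (so a half turn about z gives the same grasp; the last joint's range is limited). The gripper opens to 85 mm and grips with 20 to 120 N. Pads are 22 mm wide; open, the fingers measure 114 mm over their backs; the gripper's body (76 mm by 85 mm) begins 54 mm behind the grasp point. The pads swing forward as they close: fully open they stand 13 mm farther back than shut.
Start: joints at [-1.285, 0.052, 1.401, -0, 1.689, -0.07], TCP at [0.183, -0.492, 0.231] pointing down, gripper open.
Joint ranges: [-2.9, 2.9], [-0.91, 2.17], [0.12, 2.37], [-1.06, 4.2], [0.26, 2.73], [-2.93, 2.93]. Speed limits (rad/s): [2.57, 2.57, 3.01, 3.14, 3.14, 3.14].

## Interface

Orientations are given as a 3x3 rotation matrix whose columns are the frame's x, y, z axes.
In Python, from station import monitor, viewer, order gives the robot as it stands.
- The arm moves only by the tool servo_tool, never from a script. Its argument "moves" is a list of rows, each a list of 7 numbers: the turn, a rotation vector about the world's x, y, z in degrees, then the shift along the world's x, y, z in mm, then the gripper's target within -1 to 1 (shut at 1, half-way at 0, fully open at -1). In form: [[rx, ry, rz, tx, ty, tz, fingers], ...]. A call has 1 to 12 rows; each row is the pose to reach, as a shift and turn from the pose commanded when the call began; what a row does not reach only later rows make up. A row lasts 1/12 s, in which the tool goes at most 41.7 mm and 7.16 degrees, less where a joint would pass 70% of its speed; a pose out of reach is approached as far as the arm can. A call with a gripper value outside its range is refused whole. The fingers move at their own pace and stop on an object; "squeeze" is the grip in N (left out, the last holds). Time passes only in rows, so rows that repeat a pose let the fingers close. It gives the time, the measured TCP pose, the force and the opening at its end, in the units of the state.
- monitor.observe(): the state, without advancing time (a new reading comes with each control period).
- viewer.grab_frame(name): name is "scene" or "top" or "wrist"; returns a dict with "color" (400x640x3 uint8, blue, green, red), "camera_matrix" (3x3 intrinsics, pixels), "D" ([k1, k2, p1, p2, k3] as OpenCV has them; the pictures are not rectified), "position" and "attitude" of the camera in the world. Camera axes: x right, y up, looking along -z (the intrinsics and any distortion apply to the point x, -y, -z); pixel columns grow to the right and rows downward; lengths in m; the calibration is good to about 2 mm. A picture is of the moment at which its call begins. There is no depth.
- order.close_job(): hands the job in, once; it reports no verdict.
The state is a dict: "time_s": time; "joint_pos": joint angles; "dq": joint speeds; "joint_torque": joint torques, N m; "eef_pos": TCP position; "orientation": TCP orientation; "wrist_force": force on the tool from outside, world axes, zero at the start; "wrist_torque": the same for the moment, N m; "width": finger opening in m.
Only numpy, scipy, OpenCV 4.12 (cv2) and the standard library are available. Lean on these libraries where they do the work, as an engineer would, in place of code of your own. Each camera call takes 0.05 s, during which the arm holds its last target.

## Working session

There is one attempt and no reset: what is moved stays moved. The work goes in short steps, Python scripts to look and compute and a tool call to move; the robot and the scene stay as the last step left them, time stands still between calls to the robot, and variables do not carry over. Pictures are saved under pics/ and viewed, and the job is handed in when it is done.

Besides the shell and the picture viewer there is one more tool, called after ">>>" as name(argument=value, ...), one argument or row to a line, values as JSON. servo_tool: Moves the arm, as the interface text tells. Its arguments: {"type":"object","properties":{"moves":{"type":"array"},"squeeze":{"type":"number"}},"required":["moves"]}

```bash
ls; mkdir -p pics; cat > h.py <<'E'
import numpy as np, cv2
from station import monitor, viewer, order
def grab(name,fn):
    f=viewer.grab_frame(name); cv2.imwrite('pics/'+fn+'.png',f['color']); np.save('pics/'+fn+'.npy',f,allow_pickle=True); return f
def load(fn): return np.load('pics/'+fn+'.npy',allow_pickle=True).item()
def ray(f,uv):
    K=np.array(f['camera_matrix'],float);D=np.array(f['D'],float)
    n=cv2.undistortPoints(np.array([[uv]],float),K,D)[0,0]
    R=np.array(f['attitude'],float)
    d=R@np.array([n[0],-n[1],-1.]); return np.array(f['position'],float),d/np.linalg.norm(d)
def onz(f,uv,z):
    o,d=ray(f,uv); return o+d*(z-o[2])/d[2]
def tri(*fu):
    A=0;b=0
    for f,uv in fu:
        o,d=ray(f,uv);P=np.eye(3)-np.outer(d,d);A=A+P;b=b+P@o
    x=np.linalg.solve(A,b); return x
def proj(f,p):
    R=np.array(f['attitude'],float);c=R.T@(np.array(p,float)-np.array(f['position'],float))
    q=np.array([[c[0],-c[1],-c[2]]])
    return cv2.projectPoints(q,np.zeros(3),np.zeros(3),np.array(f['camera_matrix'],float),np.array(f['D'],float))[0][0,0]
E
python3 - <<'E'
from h import *
for n in ("scene","top","wrist"):
    f=grab(n,n+'0'); print(n,np.array(f['position']).round(3),np.array(f['attitude']).round(3).tolist(),f['D'])
print(np.array(f['camera_matrix']))
s=monitor.observe(); print(s)
E
```

```text
pics
scene [0.07  0.906 0.485] [[-0.828, 0.27, -0.492], [-0.561, -0.371, 0.74], [0.017, 0.889, 0.458]] [-0.0651362  0.         0.         0.         0.       ]
top [0.448 0.303 1.005] [[-0.022, 0.996, -0.084], [-1.0, -0.02, 0.016], [0.015, 0.084, 0.996]] [0.03698112 0.         0.         0.         0.        ]
wrist [ 0.256 -0.464  0.374] [[0.348, 0.89, 0.294], [-0.938, 0.331, 0.108], [-0.001, -0.313, 0.95]] [-0.03933459  0.          0.          0.          0.        ]
[[294.97234143   0.         321.55709218]
 [  0.         294.97234143 195.69172672]
 [  0.           0.           1.        ]]
{'time_s': 0.15, 'joint_pos': array([-1.28529275e+00,  5.26742140e-02,  1.40148436e+00, -2.42638798e-05,
        1.68862866e+00, -7.03249202e-02]), 'dq': array([ 2.16289945e-05, -2.47142517e-03, -3.25316658e-03, -1.96408924e-03,
       -2.29452466e-03,  5.63087548e-04]), 'joint_torque': array([ 1.41749486e-03, -3.81952178e+01, -3.60423911e+01, -5.88368138e-06,
        4.65858277e-03, -6.75290821e-06]), 'eef_pos': array([ 0.18282959, -0.49188701,  0.23067886]), 'orientation': array([[ 9.37359187e-01,  3.48364212e-01, -3.59564285e-04],
       [ 3.48364393e-01, -9.37358497e-01,  1.13944289e-03],
       [ 5.99004874e-05, -1.19332666e-03, -9.99999286e-01]]), 'wrist_force': array([-0.72051424, -0.09375916, -0.28716171]), 'wrist_torque': array([ 0.01603812, -0.02040894, -0.00152893]), 'width': 0.08561943306342211}
```

View pics/scene0.png

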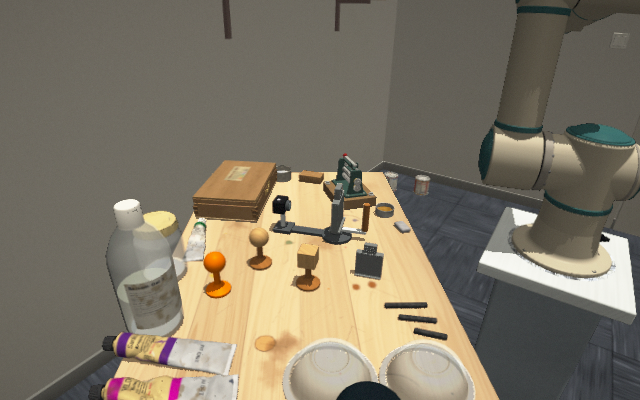

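View pics/top0.png

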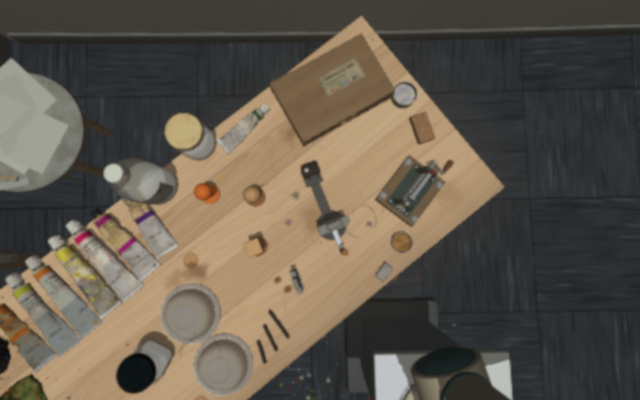

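View pics/wrist0.png

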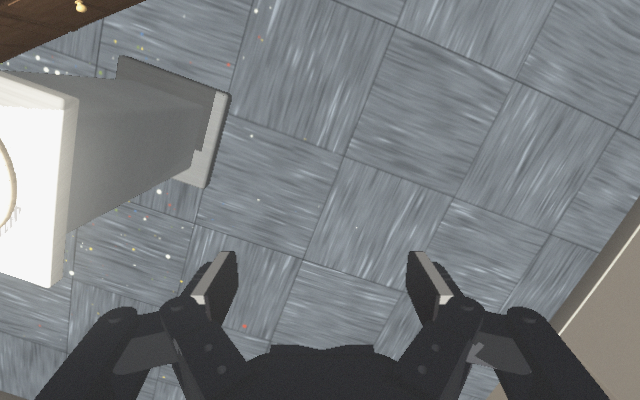

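```bash
python3 - <<'E'
from h import *
a=load('scene0')['color'];b=load('top0')['color']
cv2.imwrite('pics/sc.png',cv2.resize(a[170:300,190:430],None,fx=3.3,fy=3.3,interpolation=cv2.INTER_CUBIC))
cv2.imwrite('pics/tc.png',cv2.resize(b[140:300,180:420],None,fx=3.3,fy=3.3,interpolation=cv2.INTER_CUBIC))
E
```

```text
(no output)
```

View pics/sc.png

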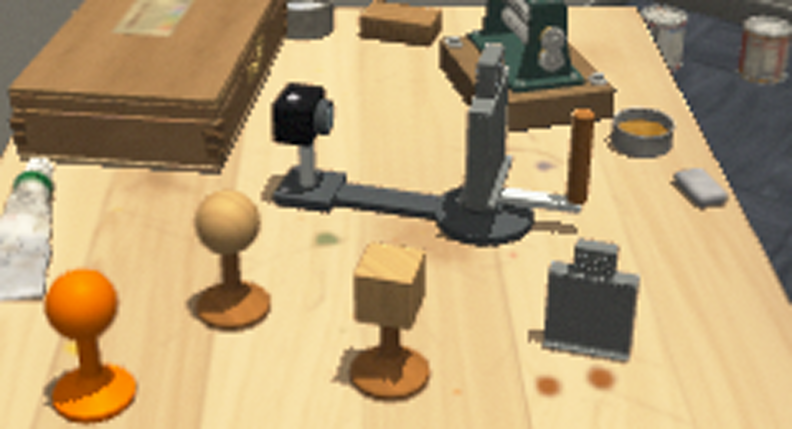

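View pics/tc.png

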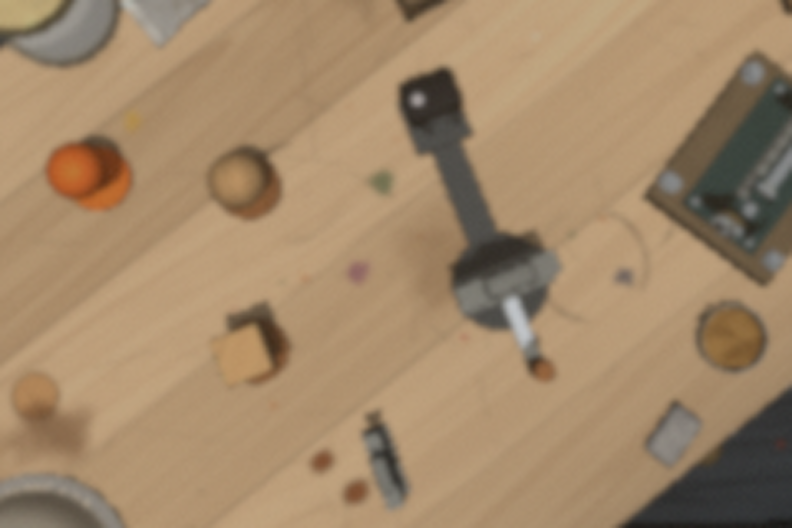

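```bash
python3 - <<'E'
from h import *
S=load('scene0');T=load('top0')
t=lambda u,v:(180+u/3.3,140+v/3.3)
s=lambda u,v:(190+u/3.3,170+v/3.3)
for n,z,a,b in [('gripbartop',.1325,t(512,281),s(490,50)),('pegtop',.095,t(543,370),s(583,112)),('camtop',.082,t(432,90),s(300,92)),('ball',.066,t(240,178),s(228,222)),('cubetop',.083,t(243,354),s(392,256)),('orange',.066,t(75,170),s(82,304)),('dipper',.0,t(731,337),s(642,140)),('rubber',.006,t(673,434),s(700,187)),('smallcover',.1,t(380,447),s(598,245)),('basecorner R',0,t(500,285),s(487,222))]:
    x=tri((T,a),(S,b)); print(n,z,'onz',onz(T,a,z).round(4),onz(S,b,z).round(4),'tri',x.round(4))
E
```

```text
gripbartop 0.1325 onz [0.4556 0.2519 0.1325] [0.4556 0.2518 0.1325] tri [0.4556 0.2519 0.1325]
pegtop 0.095 onz [0.3965 0.2306 0.095 ] [0.3943 0.2293 0.095 ] tri [0.3954 0.23   0.0949]
camtop 0.082 onz [0.5878 0.3005 0.082 ] [0.583  0.2982 0.082 ] tri [0.5857 0.299  0.0818]
ball 0.066 onz [0.5313 0.4346 0.066 ] [0.5274 0.4365 0.066 ] tri [0.5308 0.4343 0.0637]
cubetop 0.083 onz [0.4111 0.4311 0.083 ] [0.41  0.428 0.083] tri [0.41   0.4302 0.0843]
orange 0.066 onz [0.5391 0.5478 0.066 ] [0.5365 0.5463 0.066 ] tri [0.5381 0.5468 0.0658]
dipper 0.0 onz [0.4122 0.0839 0.    ] [0.412  0.0793 0.    ] tri [0.4113 0.0839 0.0022]
rubber 0.006 onz [0.3434 0.1303 0.006 ] [0.3409 0.1301 0.006 ] tri [0.3422 0.1297 0.0053]
smallcover 0.1 onz [0.3491 0.3395 0.1   ] [0.3092 0.3737 0.1   ] tri [0.3368 0.3363 0.069 ]
basecorner R 0 onz [0.4539 0.2531 0.    ] [0.4499 0.255  0.    ] tri [ 0.4529  0.2523 -0.0025]
```

>>> servo_tool(
  moves=[
    [0,0,7,22,39,4,-1],
    [0,0,14,44,78,8,-1],
    [0,0,21,66,117,12,-1],
    [0,0,28,88,156,16,-1],
    [0,0,35,110,195,20,-1],
    [0,0,42,132,234,24,-1],
    [0,0,49,154,273,28,-1],
    [0,0,56,176,312,32,-1],
    [0,0,63,198,351,36,-1],
    [0,0,70,220,390,40,-1],
    [0,0,77,242,429,40,-1],
    [0,0,84,264,468,40,-1],
  ],
  squeeze=40,
)

```text
time_s: 1.15
eef_pos: [0.4283, -0.056, 0.2711]
orientation: [[-0.254, 0.967, 0.001], [0.967, 0.254, -0.0], [-0.001, 0.001, -1.0]]
wrist_force: [1.5, -1.4, -0.7]
width: 0.0853
```

```bash
python3 - <<'E'
from h import *
f=grab('wrist','w1');T=load('top0')
t=lambda u,v:(180+u/3.3,140+v/3.3)
for p in [(645,195),(765,287),(755,55),(720,300)]: print(onz(T,t(*p),.02).round(3))
print(monitor.observe()['eef_pos'])
E
```

```text
[0.517 0.147 0.02 ]
[0.448 0.062 0.02 ]
[0.618 0.063 0.02 ]
[0.44  0.095 0.02 ]
[ 0.43048543 -0.05024674  0.27057531]
```

>>> servo_tool(
  moves=[
    [0,0,1,2,38,0,-1],
    [0,0,2,4,76,0,-1],
    [0,0,3,6,114,0,-1],
    [0,0,4,8,152,0,-1],
    [0,0,4,9,190,0,-1],
    [0,0,4,9,215,0,-1],
    [0,0,4,9,225,0,-1],
    [0,0,4,9,225,0,-1],
    [0,0,4,9,225,0,-1],
  ],
)

```text
time_s: 1.95
eef_pos: [0.4367, 0.1664, 0.2704]
orientation: [[-0.316, 0.949, -0.0], [0.949, 0.316, -0.001], [-0.001, -0.001, -1.0]]
wrist_force: [-0.2, -0.1, 0.1]
width: 0.0854
```

```bash
python3 - <<'E'
from h import *
f=grab('wrist','w2')
s=monitor.observe();print(s['eef_pos'],s['joint_pos'],f['position'])
E
```

```text
[0.43683249 0.1658258  0.27054247] [ 2.84056027e-01 -1.18073332e-01  1.48966405e+00 -5.18040558e-04
  1.77032715e+00 -3.60939010e-02] [0.4097309  0.24302283 0.41426581]
```

View pics/w2.png

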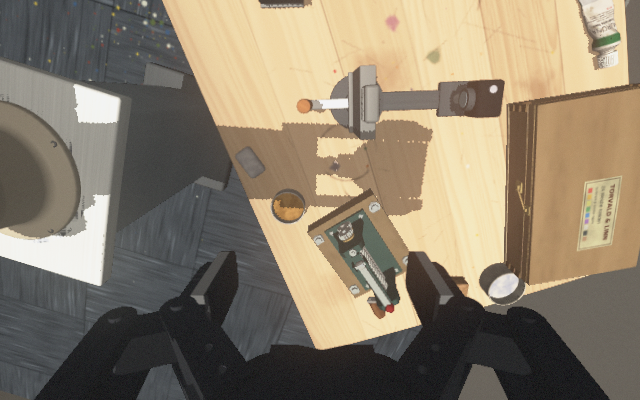

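```bash
python3 - <<'E'
from h import *
b=load('w2')['color']
cv2.imwrite('pics/w2c.png',cv2.resize(b[50:150,290:520],None,fx=3.4,fy=3.4,interpolation=cv2.INTER_CUBIC))
E
```

```text
(no output)
```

View pics/w2c.png

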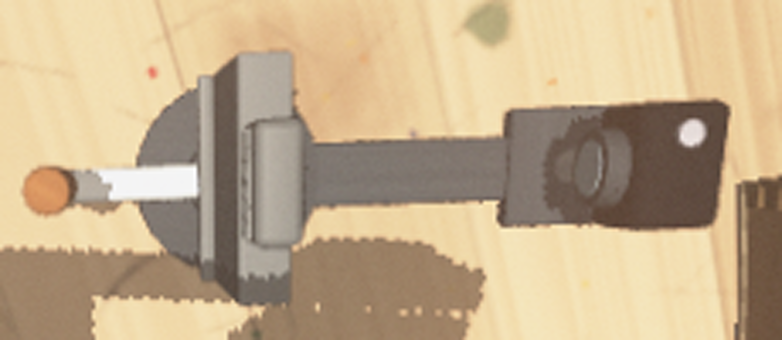

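```bash
python3 - <<'E'
from h import *
W=load('w2')
w=lambda u,v:(290+u/3.4,50+v/3.4)
g=onz(W,w(280,182),.1325);p=onz(W,w(44,189),.095)
c1=[onz(W,w(*q),.1325) for q in [(258,120),(302,120),(302,245),(258,245)]]
c2=[onz(W,w(*q),.105) for q in [(240,52),(293,52),(290,303),(237,303)]]
print(g,p,[np.linalg.norm(c1[i]-c1[i-1]).round(4) for i in range(4)],np.mean(c1,0),np.mean(c2,0))
v=(c1[0]-c1[3]+c1[1]-c1[2]);print(np.degrees(np.arctan2(v[1],v[0])))
v=(c2[0]-c2[3]+c2[1]-c2[2]);print(np.degrees(np.arctan2(v[1],v[0])))
v=g-p;print(np.degrees(np.arctan2(v[1],v[0])),np.hypot(*v[:2]))
E
```

```text
[0.45493039 0.25359849 0.1325    ] [0.39324016 0.23023937 0.095     ] [np.float64(0.0324), np.float64(0.0117), np.float64(0.0325), np.float64(0.0121)] [0.45508332 0.25323214 0.1325    ] [0.45511221 0.25331317 0.105     ]
111.23306902624664
110.26935145928708
20.73926469666274 0.06596463769383505
```

>>> servo_tool(
  moves=[
    [0,0,1,9,40,0,-1],
    [0,0,2,18,80,0,-1],
    [0,0,2,18,87,-30,-1],
    [0,0,2,18,87,-65,-1],
    [0,0,2,18,87,-95,-1],
    [0,0,2,18,87,-110,-1],
    [0,0,2,18,87,-110,-1],
    [0,0,2,18,87,-110,-1],
  ],
)

```text
time_s: 2.67
eef_pos: [0.4551, 0.2525, 0.1607]
orientation: [[-0.346, 0.938, -0.001], [0.938, 0.346, -0.001], [-0.0, -0.001, -1.0]]
wrist_force: [-0.0, 0.5, 0.8]
width: 0.0852
```

```bash
python3 - <<'E'
from h import *
f=grab('wrist','w3');grab('scene','s3')
s=monitor.observe();print(s['eef_pos'],s['orientation'][:,1],s['wrist_force'])
E
```

```text
[0.45591286 0.25338428 0.16286606] [0.93785835 0.34700091 0.00347472] [0.61554685 0.06381197 1.42127701]
```

View pics/w3.png

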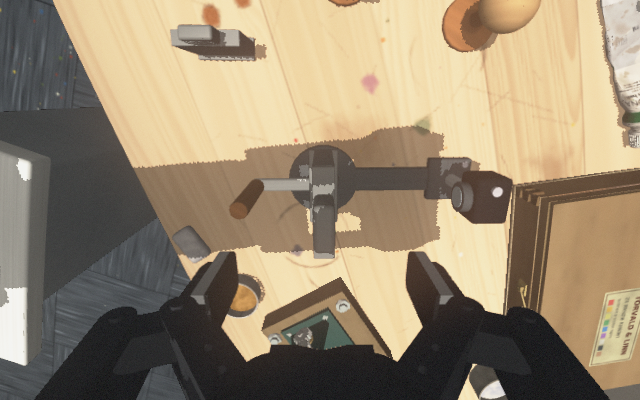

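>>> servo_tool(
  moves=[
    [0,0,0,0,0,-25,-1],
    [0,0,0,0,0,-42,-1],
    [0,0,0,0,0,-52,-1],
    [0,0,0,0,0,-52,-1],
    [0,0,0,0,0,-52,1],
    [0,0,0,0,0,-52,1],
    [0,0,0,0,0,-52,1],
    [0,0,0,0,0,-52,1],
    [0,0,0,0,0,-52,1],
    [0,0,0,0,0,-52,1],
    [0,0,0,0,0,-52,1],
    [0,0,0,0,0,-52,1],
  ],
  squeeze=40,
)

```text
time_s: 3.77
eef_pos: [0.455, 0.254, 0.1092]
orientation: [[-0.348, 0.937, 0.001], [0.937, 0.348, 0.0], [0.0, 0.001, -1.0]]
wrist_force: [1.1, 0.1, 2.7]
width: 0.0135
```

```bash
python3 - <<'E'
from h import *
f=grab('scene','s4');cv2.imwrite('pics/s4c.png',cv2.resize(f['color'][140:280,220:440],None,fx=3.4,fy=3.4,interpolation=cv2.INTER_CUBIC))
s=monitor.observe();print(s['eef_pos'],s['wrist_force'],s['wrist_torque'],s['width'])
E
```

```text
[0.45501679 0.25403633 0.10921557] [-0.14847779 -0.00511323  3.0319361 ] [-0.01938078 -0.00562687 -0.0157071 ] 0.013091036569694589
```

View pics/s4c.png

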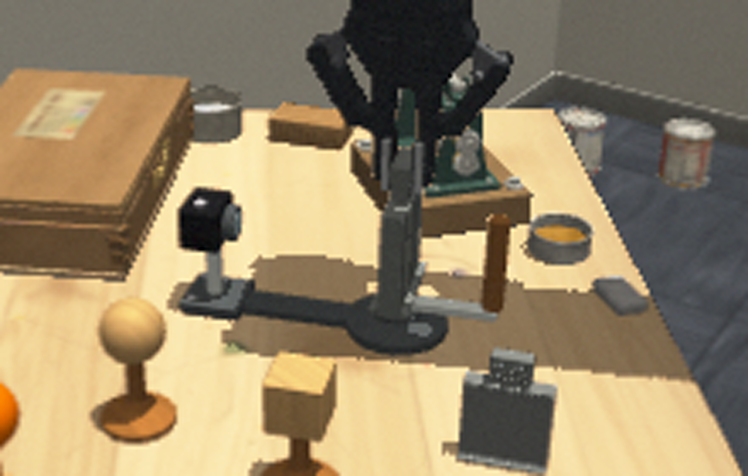

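>>> servo_tool(
  moves=[
    [0,0,0,0,0,4,1],
    [0,0,0,0,0,8,1],
    [0,0,0,0,0,12,1],
    [0,0,0,0,0,16,1],
    [0,0,0,0,0,28,1],
    [0,0,0,0,0,44,1],
    [0,0,0,0,0,60,1],
    [0,0,0,0,0,76,1],
    [0,0,0,0,0,95,1],
    [0,0,0,0,0,110,1],
    [0,0,0,0,0,110,1],
    [0,0,0,0,0,110,1],
  ],
  squeeze=60,
)

```text
time_s: 4.82
eef_pos: [0.455, 0.2541, 0.22]
orientation: [[-0.348, 0.937, 0.002], [0.937, 0.348, 0.001], [0.0, 0.003, -1.0]]
wrist_force: [0.4, -0.3, -0.7]
width: 0.0131
```

```bash
python3 - <<'E'
from h import *
f=grab('scene','s5');cv2.imwrite('pics/s5c.png',cv2.resize(f['color'][110:280,220:440],None,fx=3.4,fy=3.4,interpolation=cv2.INTER_CUBIC))
s=monitor.observe();print(s['eef_pos'],s['wrist_force'],s['wrist_torque'],s['width'])
E
```

```text
[0.45458023 0.25383641 0.2185646 ] [ 0.04801526  0.54069085 -0.41281397] [-0.0347384  -0.04405905 -0.00415862] 0.012386385307580105
```

View pics/s5c.png

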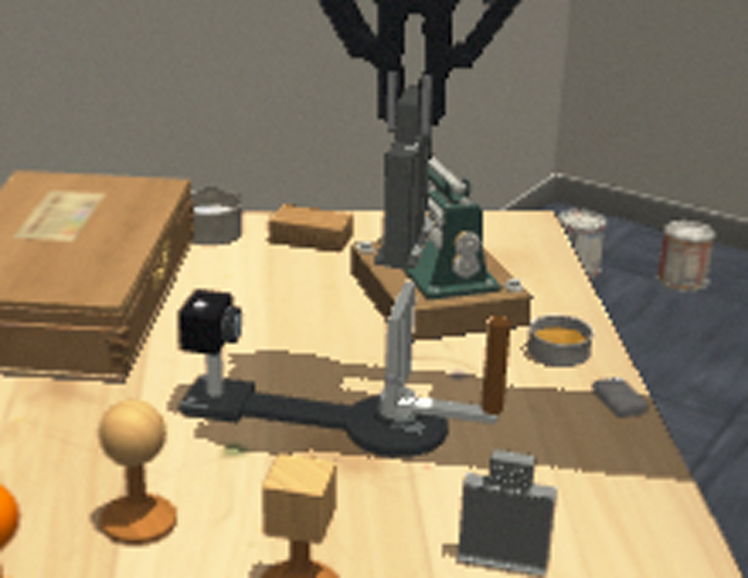

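>>> servo_tool(
  moves=[
    [0,0,0,30,-14,0,1],
    [0,0,0,60,-28,0,1],
    [0,0,0,90,-43,-5,1],
    [0,0,0,100,-48,-30,1],
    [0,0,0,100,-48,-60,1],
    [0,0,0,100,-48,-90,1],
    [0,0,0,100,-48,-115,1],
    [0,0,0,100,-48,-128,1],
    [0,0,0,100,-48,-135,1],
    [0,0,0,100,-48,-138,1],
    [0,0,0,100,-48,-139,1],
    [0,0,0,100,-48,-139,1],
  ],
)

```text
time_s: 5.87
eef_pos: [0.5554, 0.2062, 0.0811]
orientation: [[-0.348, 0.937, 0.002], [0.937, 0.348, 0.001], [-0.0, 0.002, -1.0]]
wrist_force: [-0.2, -0.6, 0.1]
width: 0.0129
```

```bash
python3 - <<'E'
from h import *
f=grab('scene','s6');cv2.imwrite('pics/s6c.png',cv2.resize(f['color'][110:280,220:440],None,fx=3.4,fy=3.4,interpolation=cv2.INTER_CUBIC))
s=monitor.observe();print(s['eef_pos'],s['wrist_force'],s['wrist_torque'],s['width'])
E
```

```text
[0.55553795 0.20619468 0.08136288] [ 0.43832152  0.10858803 -0.42433432] [ 0.01111784 -0.02013297  0.01859827] 0.012539312234127607
```

View pics/s6c.png

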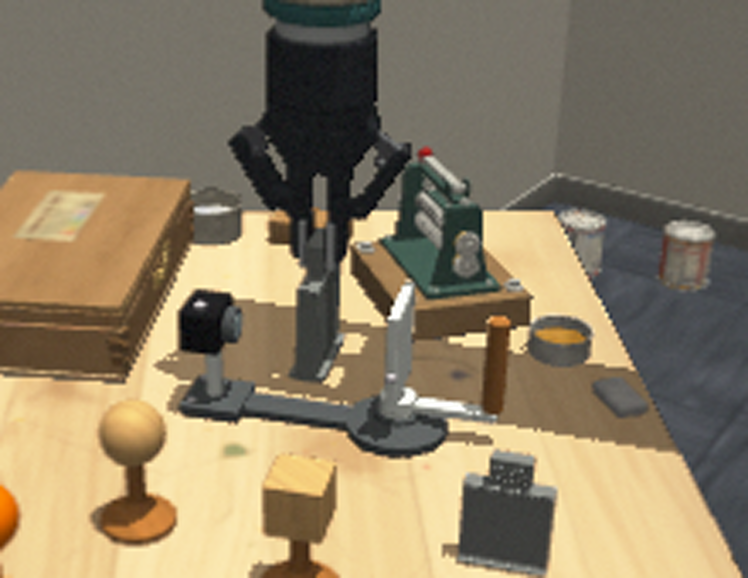

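>>> servo_tool(
  moves=[
    [0,0,0,0,0,-1,1],
    [0,0,0,0,0,-2,1],
    [0,0,0,0,0,-2,1],
  ],
)

```text
time_s: 6.17
eef_pos: [0.5555, 0.2062, 0.0794]
orientation: [[-0.348, 0.937, 0.003], [0.937, 0.348, 0.001], [-0.0, 0.003, -1.0]]
wrist_force: [0.3, 0.3, 5.3]
width: 0.0128
```

>>> servo_tool(
  moves=[
    [0,0,0,0,0,0,0],
    [0,0,0,0,0,0,0],
    [0,0,0,0,0,0,-0.3],
    [0,0,0,0,0,0,-0.3],
    [0,0,0,0,0,0,-0.3],
    [0,0,0,0,0,10,-0.3],
    [0,0,0,0,0,30,-0.3],
    [0,0,0,0,0,60,-0.3],
    [0,0,0,0,0,100,-0.3],
    [0,0,0,0,0,110,-0.3],
    [0,0,0,0,0,110,-0.3],
  ],
)

```text
time_s: 7.08
eef_pos: [0.5566, 0.2065, 0.1937]
orientation: [[-0.348, 0.937, 0.009], [0.937, 0.348, 0.003], [-0.001, 0.01, -1.0]]
wrist_force: [0.4, -0.6, 0.5]
width: 0.0557
```

```bash
python3 - <<'E'
from h import *
f=grab('scene','s7');cv2.imwrite('pics/s7c.png',cv2.resize(f['color'][110:280,220:440],None,fx=3.4,fy=3.4,interpolation=cv2.INTER_CUBIC))
s=monitor.observe();print(s['eef_pos'],s['wrist_force'],s['joint_pos'],s['width'])
E
```

```text
[0.55560737 0.20618496 0.19047231] [-1.48479994  0.25184195 -0.46769782] [ 2.93036110e-01  2.53586142e-01  1.25898604e+00  9.58347890e-06
  1.62406099e+00 -6.28471070e-02] 0.05563931918317254
```

View pics/s7c.png

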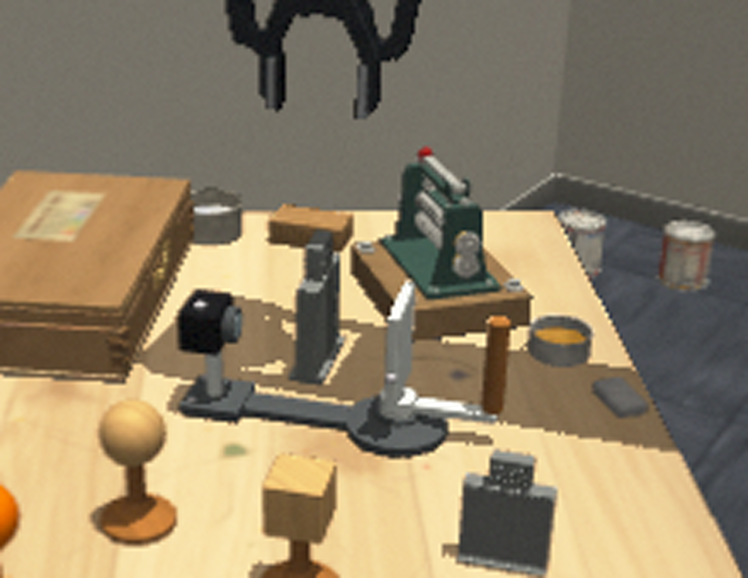

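>>> servo_tool(
  moves=[
    [0,0,-7,-13,2,0,-0.3],
    [0,0,-14,-26,4,0,-0.3],
    [0,0,-21,-39,6,0,-0.3],
    [0,0,-28,-52,8,0,-0.3],
    [0,0,-35,-65,10,0,-0.3],
    [0,0,-42,-78,12,0,-0.3],
    [0,0,-49,-91,14,0,-0.3],
    [0,0,-56,-104,16,0,-0.3],
    [0,0,-63,-117,18,0,-0.3],
    [0,0,-70,-130,20,0,-0.3],
    [0,0,-77,-143,22,0,-0.3],
    [0,0,-84,-156,24,0,-0.3],
  ],
)

```text
time_s: 8.13
eef_pos: [0.3974, 0.2296, 0.1861]
orientation: [[0.899, 0.439, -0.003], [0.439, -0.899, -0.001], [-0.003, 0.0, -1.0]]
wrist_force: [-0.7, 0.1, 0.5]
width: 0.0555
```

>>> servo_tool(
  moves=[
    [0,0,-6,-6,0,0,-0.3],
    [0,0,-6,-6,0,0,-0.3],
    [0,0,-6,-6,0,0,-0.3],
  ],
)

```text
time_s: 8.38
eef_pos: [0.3924, 0.2297, 0.1868]
orientation: [[0.936, 0.352, -0.001], [0.352, -0.936, -0.001], [-0.001, 0.0, -1.0]]
wrist_force: [-0.2, -0.2, -0.2]
width: 0.0555
```

```bash
python3 - <<'E'
from h import *
f=grab('wrist','w8');
s=monitor.observe();print(s['eef_pos'],s['orientation'],s['wrist_force'],s['joint_pos'],s['width'])
T=grab('top','t8')
E
```

```text
[0.39267458 0.22969599 0.1869205 ] [[ 9.36190616e-01  3.51491060e-01 -1.07908172e-03]
 [ 3.51490425e-01 -9.36191187e-01 -7.36647376e-04]
 [-1.26915176e-03  3.10355469e-04 -9.99999146e-01]] [-0.31657008 -0.79352025  0.00597957] [ 4.48200932e-01 -1.30130932e-01  1.66637686e+00 -1.96398991e-04
  1.60663845e+00  1.65982721e+00] 0.05548715066051655
```

View pics/w8.png

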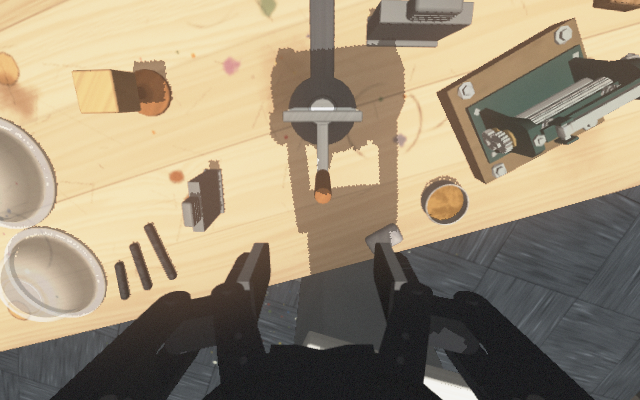

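```bash
python3 - <<'E'
from h import *
W=load('w8')
b=W['color'];cv2.imwrite('pics/w8c.png',cv2.resize(b[70:220,250:390],None,fx=4,fy=4,interpolation=cv2.INTER_CUBIC))
p=onz(W,(322.5,197.5),.095)
l=onz(W,(284,116),.102);r=onz(W,(362,116),.102)
print(p,l,r,(l+r)/2,np.hypot(*(l-r)[:2]))
E
```

```text
[0.39181488 0.22951845 0.095     ] [0.44438343 0.28023879 0.102     ] [0.46497761 0.22534168 0.102     ] [0.45468052 0.25279024 0.102     ] 0.05863287324782267
```

View pics/w8c.png

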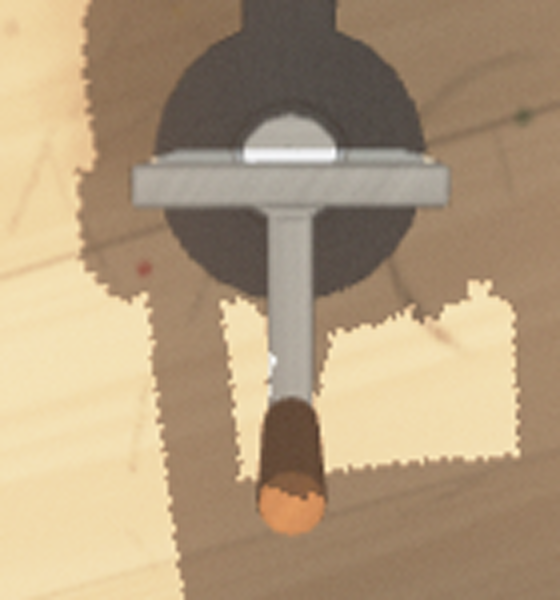

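>>> servo_tool(
  moves=[
    [0,0,0,1,0,-30,-0.3],
    [0,0,0,1,0,-65,-0.3],
    [0,0,0,1,0,-100,-0.3],
    [0,0,0,1,0,-120,-0.3],
    [0,0,0,1,0,-128,-0.3],
    [0,0,0,1,0,-128,-0.3],
    [0,0,0,1,0,-128,0.3],
    [0,0,0,1,0,-128,1],
    [0,0,0,1,0,-128,1],
    [0,0,0,1,0,-128,1],
    [0,0,0,1,0,-128,1],
    [0,0,0,1,0,-128,1],
  ],
  squeeze=40,
)

```text
time_s: 9.48
eef_pos: [0.3949, 0.23, 0.0615]
orientation: [[0.937, 0.348, 0.003], [0.348, -0.937, 0.0], [0.003, 0.001, -1.0]]
wrist_force: [-0.7, -3.5, 6.6]
width: 0.0136
```

```bash
python3 - <<'E'
from h import *
f=grab('wrist','w9');
s=monitor.observe();print(s['eef_pos'],s['wrist_force'],s['width'])
E
```

```text
[0.39489622 0.22994734 0.06145827] [-0.24920489 -3.07917929  5.64621651] 0.014269517021307698
```

View pics/w9.png

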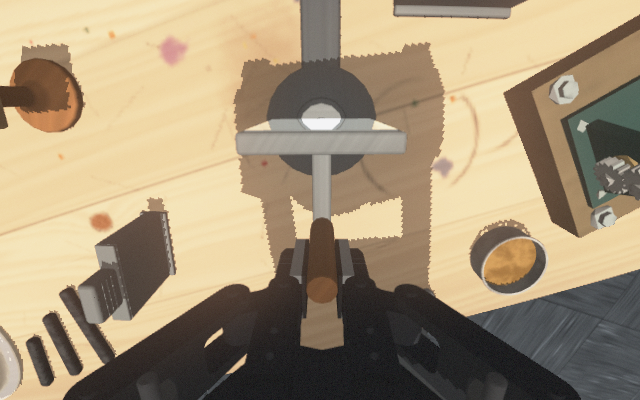

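>>> servo_tool(
  moves=[
    [0,0,3,1.3,-3.1,1,1],
    [0,0,6,2.7,-6.2,1,1],
    [0,0,9,4.3,-9.2,1,1],
    [0,0,12,6.1,-12.2,1,1],
    [0,0,15,8.0,-15.0,1,1],
    [0,0,18,10.0,-17.7,1,1],
    [0,0,21,12.2,-20.3,1,1],
    [0,0,22,13.0,-21.2,1,1],
    [0,0,23.4,14.0,-22.3,1,1],
    [0,0,23.4,14.0,-22.3,1,1],
    [0,0,23.4,14.0,-22.3,1,1],
  ],
  squeeze=50,
)

```text
time_s: 10.45
eef_pos: [0.4084, 0.2083, 0.0615]
orientation: [[0.723, 0.691, 0.002], [0.691, -0.723, 0.002], [0.003, 0.0, -1.0]]
wrist_force: [3.0, 3.8, 2.6]
width: 0.0138
```

```bash
python3 - <<'E'
from h import *
f=grab('wrist','w10');T=grab('top','t10');S=grab('scene','s10')
s=monitor.observe();print(s['eef_pos'],s['wrist_force'],s['width'])
d=s['eef_pos'][:2]-[.4549,.2529];print(np.degrees(np.arctan2(-d[1],-d[0])),np.hypot(*d))
cv2.imwrite('pics/t10c.png',cv2.resize(T['color'][140:300,180:420],None,fx=3.3,fy=3.3,interpolation=cv2.INTER_CUBIC))
E
```

```text
[0.40838193 0.20820028 0.0614988 ] [2.73218197 4.75609884 3.88501315] 0.013656257241089646
43.85800805274062 0.06451353508942088
```

View pics/w10.png

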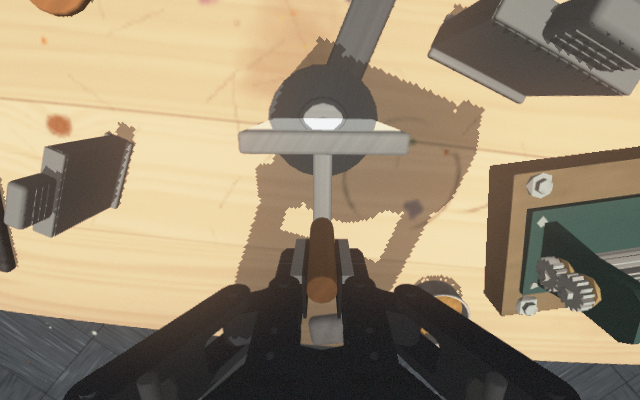

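View pics/t10c.png

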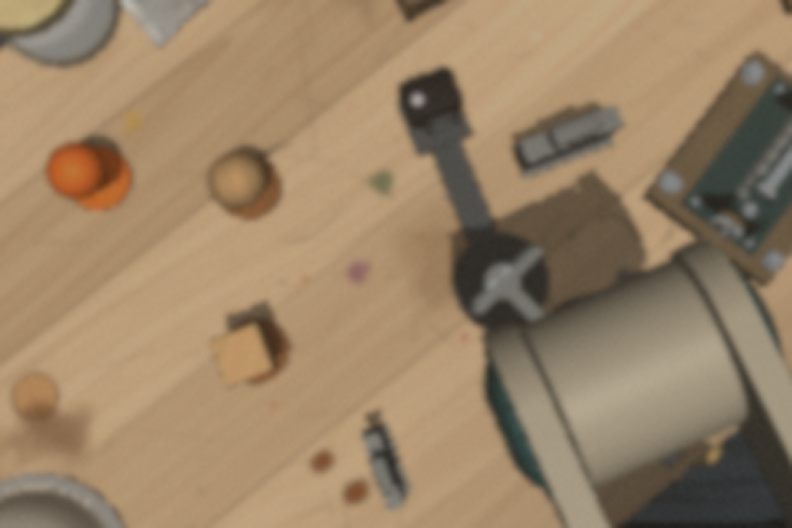

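View pics/s10.png

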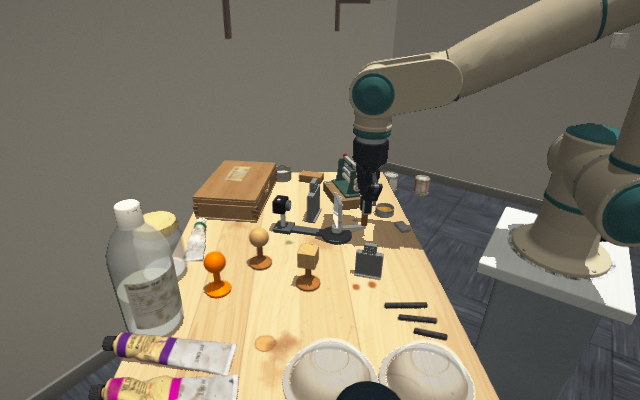

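```bash
python3 - <<'E'
from h import *
bs={}
for n in ('w9','w10'):
    W=load(n);g=cv2.cvtColor(W['color'],cv2.COLOR_BGR2GRAY)
    # lower front top edge of plate: subpixel by vertical gradient, cols 245..305 & 340..400
    pts=[]
    for c in list(range(248,305,4))+list(range(342,402,4)):
        col=g[138:165,c].astype(float);d=np.diff(col)
        pts.append((c,138+np.argmax(abs(d))+.5))
    pts=np.array(pts);P=np.array([onz(W,q,.102) for q in pts])[:,:2]
    vx,vy,x0,y0=cv2.fitLine(P.astype(np.float32),cv2.DIST_HUBER,0,1e-4,1e-4).ravel()
    bs[n]=np.degrees(np.arctan2(vy,vx))%180; print(n,bs[n],pts[:,1].min(),pts[:,1].max())
th=bs['w10']-bs['w9'];print('theta',th)
S=load('s10');T=load('t10')
def ballc(f,box):
    x0,y0,x1,y1=box;c=f['color'][y0:y1,x0:x1];h=cv2.cvtColor(c,cv2.COLOR_BGR2HSV)
    return h
ax=np.array([.4549,.2529]);b=np.array([.5308,.4343]);r=b-ax
for psi in (20,20.6):
    s=psi+2*th;br=np.degrees(np.arctan2(r[1],r[0]));print(psi,s,br,'miss mm',1000*np.hypot(*r)*np.sin(np.radians(s-br)))
h=cv2.resize(S['color'][215:275,235:285],None,fx=10,fy=10,interpolation=cv2.INTER_CUBIC);cv2.imwrite('pics/ball.png',h)
h=cv2.resize(T['color'][175:215,230:280],None,fx=12,fy=12,interpolation=cv2.INTER_CUBIC);cv2.imwrite('pics/ballt.png',h)
E
```

```text
w9 110.80714 151.5 154.5
w10 133.68686 152.5 162.5
theta 22.879723
20 65.759445 67.29496359251509 miss mm -5.269256647072492
20.6 66.35944 67.29496359251509 miss mm -3.2105546055141283
```

View pics/ball.png

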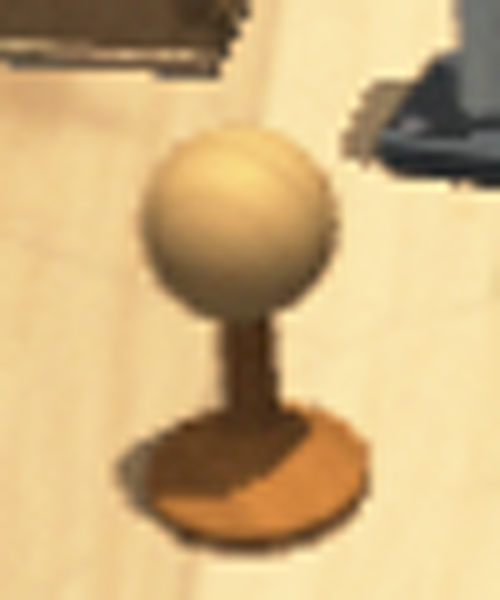

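View pics/ballt.png

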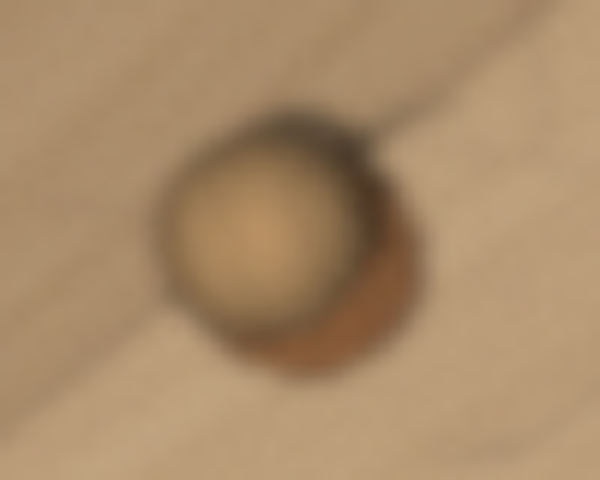

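>>> servo_tool(
  moves=[
    [0,0,0.7,0.6,-0.6,0,1],
    [0,0,0.7,0.6,-0.6,0,1],
    [0,0,0.7,0.6,-0.6,0,1],
    [0,0,0.7,0.6,-0.6,0,1],
    [0,0,0.7,0.6,-0.6,0,1],
    [0,0,0.7,0.6,-0.6,0,1],
  ],
)

```text
time_s: 11.1
eef_pos: [0.409, 0.2076, 0.0615]
orientation: [[0.714, 0.7, 0.002], [0.7, -0.714, 0.001], [0.002, 0.001, -1.0]]
wrist_force: [2.6, 5.1, 4.7]
width: 0.0139
```

```bash
python3 - <<'E'
from h import *
bs={}
grab('wrist','w11')
for n in ('w9','w10','w11'):
    W=load(n);g=cv2.cvtColor(W['color'],cv2.COLOR_BGR2GRAY)
    pts=[]
    for c in list(range(248,305,2))+list(range(342,402,2)):
        col=g[138:160,c].astype(float);pts.append((c,138+np.argmax(abs(np.diff(col)))+.5))
    pts=np.array(pts);pts=pts[abs(pts[:,1]-np.median(pts[:,1]))<3];P=np.array([onz(W,q,.102) for q in pts])[:,:2]
    vx,vy,x0,y0=cv2.fitLine(P.astype(np.float32),cv2.DIST_HUBER,0,1e-4,1e-4).ravel()
    bs[n]=np.degrees(np.arctan2(vy,vx))%180; print(n,bs[n],len(pts))
s=monitor.observe();d=s['eef_pos'][:2]-[.4549,.2529];print(s['time_s'],s['eef_pos'],s['wrist_force'],np.degrees(np.arctan2(-d[1],-d[0])))
ax=np.array([.4549,.2529])
for b in ((.5308,.4343),(.529,.436)):
    r=np.array(b)-ax;br=np.degrees(np.arctan2(r[1],r[0]));
    for psi in (20.2,20.8): 
        sg=psi+2*(bs['w11']-bs['w9']);print(sg,br,1000*np.hypot(*r)*np.sin(np.radians(sg-br)))
E
```

```text
w9 110.55306 59
w10 133.67844 59
w11 134.43002 57
11.15 [0.40896593 0.2076056  0.06150622] [1.94076748 4.25123072 3.59727759] 44.59826480496888
67.95392 67.29496359251509 2.2614782193858503
68.553925 67.29496359251509 4.320396774175458
67.95392 67.9669739771527 -0.04500857375548538
68.553925 67.9669739771527 2.023461841695563
```

```bash
python3 -c "
from station import order;print(order.close_job())"
```

```text
the job is handed in; nothing more can be done
None
```

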